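Wedge up the front of a compression stand and hold it

ROBOT

A 7-joint arm with a two-finger parallel gripper is mounted at the origin on the work surface. World frame = base frame: x ahead of the robot, y to its left, z up, the work surface at z = 0. Lengths are in m, angles in rad, forces in N, time in s.
With the tool pointing down it reaches from about 0.425 to 0.975 m from the base axis. Payload 16.7 kg.
Tool frame: the origin (TCP) lies between the finger pads; the fingertips stand 25 mm ahead of it and the grasp point (between the pads) lies 6 mm ahead of it (ctrl.tip_extent is the z of the fingertips in the tool frame, in m); z points along the fingers, y is the line along which they close (so a half turn about z gives the same grasp; the last joint's range is limited). The gripper opens to 85 mm and grips with 20 to 120 N. Pads are 22 mm wide; open, the fingers measure 114 mm over their backs; the gripper's body (76 mm by 85 mm) begins 54 mm behind the grasp point. The pads swing forward as they close: fully open they stand 13 mm farther back than shut.
Start: joints at [1.087, 0.426, 0.074, 1.606, -0.034, 1.111, -0.067], TCP at [0.222, -0.637, 0.256] pointing down, gripper open.
Joint ranges: [-2.85, 2.85], [-0.5, 2.14], [-1.23, 1.37], [0.21, 2.46], [-1.02, 4.16], [0.16, 2.05], [-2.73, 2.73]. Speed limits (rad/s): [1.89, 1.89, 2.39, 2.39, 3.01, 3.01, 3.01].

INTERFACE

Orientations are given as a unit quaternion [x, y, z, w].
In Python, from plant import ctrl gives the robot as it stands. The module is installed in compiled form; this text tells all that it offers.
- The arm moves only by the tool move_arm, never from a script. Its argument "rows" is a list of rows, each a list of 6 numbers: the shift along the tool's x, y, z in m, then the turn, a rotation vector about the tool's x, y, z in degrees. A call has 1 to 12 rows; each row is the pose to reach, as a shift and turn from the pose commanded when the call began, along the tool's axes at that moment; what a row does not reach only later rows make up. A row lasts 1/8 s, in which the tool goes at most 62.5 mm and 10.7 degrees, less where a joint would pass 70% of its speed; a pose out of reach is approached as far as the arm can. A call with a gripper value outside its range is refused whole. "grip" is the finger opening in m, from 0 to 0.0854, set as the call begins (left out, the last holds). The fingers move at their own pace and stop on an object; "newtons" is the grip in N (left out, the last holds). Time passes only in rows, so rows that repeat a pose let the fingers close. It gives the time, the measured TCP pose, the force, the opening and the grip force at its end, in the units of the state.
- ctrl.read_state(): the state, without advancing time (a new reading comes with each control period).
- ctrl.capture(name): name is "scene" or "top" or "wrist"; returns the picture (420x560x3 uint8, red, green, blue); there is no depth.
- ctrl.calibration(name): a dict with "mtx" (3x3 intrinsics, pixels), "k1" (the pictures are not rectified: a ray, as slopes to the right and down, at radius r is drawn at 1 + k1 r^2 times it, then the intrinsics apply), "cam_to_world" (4x4, takes a point from camera to world coordinates). Camera axes: x right, y down, z forward; pixel columns grow to the right and rows downward; lengths in m; the calibration is good to about 2 mm. A picture is of the moment at which its call begins: read the wrist's pose just before it. calibration takes no time and is no camera call; for the wrist camera it gives the pose at the moment of the call.
- ctrl.close_job(): hands the job in; it is judged then, once.
The state is a dict: "time_s": time; "joints": joint angles; "qd": joint speeds; "joint_torque": joint torques, N m; "tcp_pos": TCP position; "ee_rot": TCP orientation; "force": force on the tool from outside, world axes, zero at the start; "torque": the same for the moment, N m; "width": finger opening in m; "grasp_force": force on a finger pad.
Only numpy, scipy, OpenCV 4.12 (cv2) and the standard library are available. Lean on these libraries where they do the work, as an engineer would, in place of code of your own. Each camera call takes 0.05 s, during which the arm holds its last target. There are 200 camera calls.

TASK

The front levelling feet of the compression stand must be relieved so that they can be screwed down: take the bare aluminium wedge lying on the bench and push it, thin end first, squarely under the middle of the stand's front edge, between the two front feet, until both front feet just lift clear of the bench, by about 3 mm. The wedge stays flat on the bench and it alone carries the front of the stand; do not shove the stand along, do not prop it with the robot, and leave everything else where it lies. Finish while still gripping the wedge in that place: do not let go.

Things in the scene. Friction and masses are not known exactly. Their poses are not given: they have to be found in the camera images.
- stand: loose two-column compression stand, 350 mm tall, 2.7 to 4 kg, heavier at the rear. Grey base plate 240 (x) by 160 mm (y), underside 14, top 38 mm above the bench, its front 100 mm bare; 4 round feet, 28 mm diameter, at x +-95, y +-55 mm: 82 mm free between the front two. Origin: under the plate's centre, level with the feet's undersides; +x points from the front edge to the rear (columns), z up
- front_edge (a point): middle of the lower front edge of the stand's base plate (stand frame -120, 0, +14 mm)
- foot_a (a point): centre of the underside of one front foot (stand frame -95, +55, 0 mm); height 0 while it stands on the bench
- foot_b (a point): centre of the underside of the other front foot (stand frame -95, -55, 0 mm); height 0 while it stands on the bench
- rear_mid (a point): point midway between the two rear feet, at their undersides (stand frame +95, 0, 0 mm); the stand pivots about the rear feet when its front is lifted
- wedge: loose bare aluminium wedge, 0.26 kg, 140 mm long, 36 mm wide (y), lying flat. Origin: underside, below the centre of its grip block; +x to the thin end, z up. Block: x -20 to +20 mm, 34 mm high. Ahead of it the flat slope falls evenly from 23 mm high at x +20 to 3 mm at the thin end, x +120 mm (1 in 5). Pushing it under the stand takes about 8 to 22 N
- wedge_nose (a point): middle of the thin end of the wedge, on its underside (wedge frame +120, 0, 0 mm)
- specimen: bystander: upright pale ceramic test cylinder, 36 mm diameter, 50 mm high, beside the lane in front of the stand; origin under its centre
- wrench: bystander: flat steel open-ended wrench about 170 mm long, beside the stand's front; origin under its middle
- packing_block: bystander: plain rectangular aluminium block 60 x 36 x 30 mm, no slope; origin under its centre
- caliper: bystander: flat digital caliper 235 mm long, at the left of the bench; origin under its middle
- multimeter: bystander: yellow hand multimeter 180 x 85 x 42 mm; origin under its centre
- mouse: bystander: black computer mouse 100 x 58 x 32 mm; origin under its centre
Mind the look-alikes: they are no part of the job. Of the things like the wedge, leave any that is green, purple or red; of the rest the larger one is meant.

How it is judged:
By the outcome, as a careful person would: the job done as asked, in the order asked, and still so for the second after the job is handed in, while the arm keeps its last pose, push and grip.
It also fails if it takes over 45 s, if anything falls off the work surface, if the arm or the gripper's body presses on something with over 40 N, if the wrist force passes 120 N, or if a joint passes its speed limit or range.

## Working session

There is one attempt and no reset: what is moved stays moved. The work goes in short steps, Python scripts to look and compute and a tool call to move; the robot and the scene stay as the last step left them, time stands still between calls to the robot, and variables do not carry over. Pictures are saved under pics/ and viewed, at most 10 in all, crops included, and the job is handed in when it is done.

Besides the shell and the picture viewer there is one more tool, called in YAML: its name, and indented under it one key for each argument. move_arm: Moves the arm, as the interface text tells. Its arguments: {"type":"object","properties":{"rows":{"type":"array"},"grip":{"type":"number"},"newtons":{"type":"number"}},"required":["rows"]}

```bash
mkdir -p pics; cat > h.py <<'E'
import numpy as np, cv2
from plant import ctrl
from scipy.spatial.transform import Rotation as R
def snap(n,f):
    c=ctrl.calibration(n); im=ctrl.capture(n); cv2.imwrite('pics/'+f,im[:,:,::-1]); np.savez('pics/'+f+'.npz',**{k:np.array(v) for k,v in c.items()}); return c,im
def ray(c,u,v):
    K=np.array(c['mtx']);d=np.array([(u-K[0,2])/K[0,0],(v-K[1,2])/K[1,1]]);s=d.copy()
    for _ in range(20): s=d/(1+float(c['k1'])*(s@s))
    T=np.array(c['cam_to_world']);return T[:3,3],T[:3,:3]@np.array([s[0],s[1],1])
def onz(c,u,v,z=0):
    o,d=ray(c,u,v);return o+d*(z-o[2])/d[2]
def proj(c,P):
    T=np.array(c['cam_to_world']);p=(np.atleast_2d(P)-T[:3,3])@T[:3,:3];s=p[:,:2]/p[:,2:];s=s*(1+float(c['k1'])*(s**2).sum(1,keepdims=True))
    K=np.array(c['mtx']);return s*[K[0,0],K[1,1]]+[K[0,2],K[1,2]]
E
python3 - <<'E'
from h import *
a=snap('scene','s1.png');b=snap('top','t1.png')
for n in('scene','top'):print(ctrl.calibration(n)['cam_to_world'])
s=ctrl.read_state();print(s['tcp_pos'],s['ee_rot'],s['force'],s['time_s'])
E
```

```text
[[-0.5902814   0.47906416 -0.64966561  1.21245641]
 [ 0.80700888  0.33284447 -0.48780245  0.65680253]
 [-0.01745106 -0.81222663 -0.58308093  0.70574432]
 [ 0.          0.          0.          1.        ]]
[[ 0.01298719 -0.99150134  0.12944658  0.32120841]
 [-0.99987425 -0.01405559 -0.00734343  0.11563193]
 [ 0.00910047 -0.12933493 -0.9915592   1.20808109]
 [ 0.          0.          0.          1.        ]]
[ 0.22163806 -0.6372103   0.25569063] [ 9.86028740e-01  1.66574267e-01 -1.37693121e-04 -5.64168637e-04] [-0.40508312  0.06306469 -0.2748645 ] 0.1
```

View pics/s1.png

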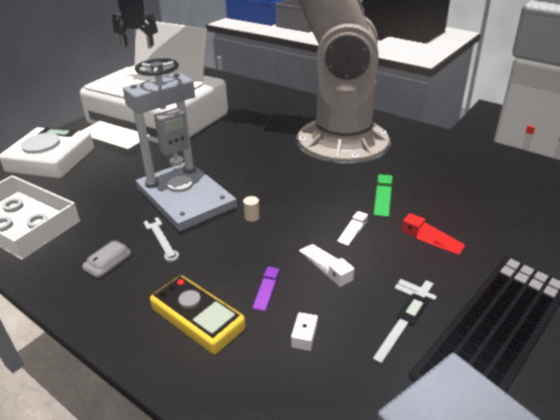

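View pics/t1.png

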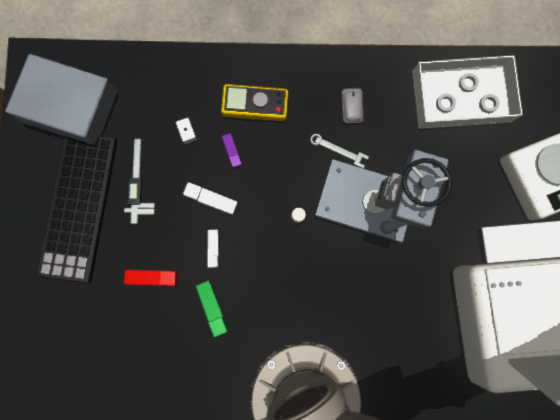

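Scene: the larger bare wedge is near scene (330,263) and top (210,198), with its block end to the left and its nose at about (236,208). The stand's front edge runs at about top (334,162)–(318,207), and the specimen is at (298,215). I'll zoom in for the corners.

```bash
python3 - <<'E'
import cv2
im=cv2.imread('pics/t1.png')[150:250,175:435]
cv2.imwrite('pics/t1c.png',cv2.resize(im,None,fx=3,fy=3,interpolation=cv2.INTER_CUBIC))
E
```

```text
(no output)
```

View pics/t1c.png

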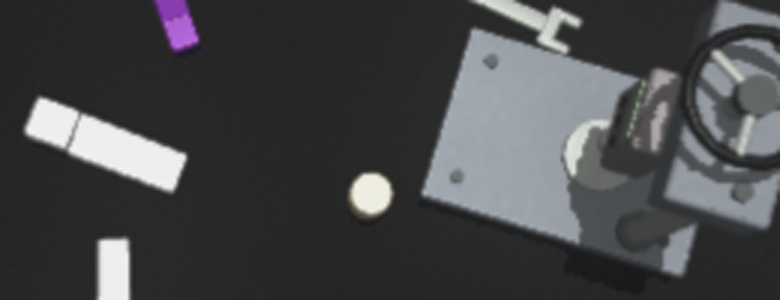

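```bash
python3 - <<'E'
from h import *
c=ctrl.calibration('top')
f=lambda u,v,z:onz(c,u/3+175-1/3,v/3+150-1/3,z)
A=f(472,28,.038);B=f(422,196,.038);C=f(684,276,.038)
print('front',A,B,np.linalg.norm(A-B),'side',np.linalg.norm(C-B))
e=C-B;print('yaw side',np.degrees(np.arctan2(e[1],e[0])));e=A-B;e0=e
print('yaw front',np.degrees(np.arctan2(-e[0],e[1])),np.degrees(np.arctan2(e[0],-e[1])), 'mid',(A+B)/2)
w=[f(38,97,.034),f(25,133,.034),f(187,154,.003),f(174,192,.003)]
t=(w[0]+w[1])/2;n=(w[2]+w[3])/2;print('tail',t,'nose',n,np.linalg.norm((n-t)[:2]),np.degrees(np.arctan2(*(n-t)[1::-1])))
print('spec',f(371,194,.05))
for q in((491,60),(457,177)):print(f(*q,.038))
s=ctrl.read_state();print(R.from_quat(s['ee_rot']).as_matrix().round(3))
print(R.from_quat(s['ee_rot']).as_matrix().T@np.array([1,0,0]))
E
```

```text
front [ 0.63151182 -0.06889255  0.038     ] [ 0.47771084 -0.02356979  0.038     ] 0.16033993088688903 side 0.24051465572444786
yaw side -106.39129327085763
yaw front -106.4194261536535 73.5805738463465 mid [ 0.55461133 -0.04623117  0.038     ]
tail [0.54653814 0.32628173 0.034     ] nose [0.50054927 0.19376157 0.003     ] 0.1402731910352234 -109.13845983975858
spec [0.47724484 0.02275862 0.05      ]
[ 0.60220531 -0.08585756  0.038     ]
[ 0.49522948 -0.05477663  0.038     ]
[[ 0.945  0.328 -0.   ]
 [ 0.328 -0.945  0.001]
 [-0.    -0.001 -1.   ]]
[ 9.44505989e-01  3.28493875e-01 -4.59490704e-04]
```

move_arm:
  rows:
    - [0,0,-0.28,0,0,0]
    - [0,0,-0.28,0,0,0]
    - [0,0,-0.28,0,0,0]
    - [0,0,-0.28,0,0,0]
    - [0,0,-0.28,0,0,0]
    - [0,0,-0.28,0,0,0]
  grip: 0.085

```text
time_s: 0.85
tcp_pos: [0.2218, -0.6378, 0.5385]
ee_rot: [0.986, 0.167, 0.0, 0.002]
force: [0.2, 0.7, -0.7]
width: 0.0848
grasp_force: 0.0
```

move_arm:
  rows:
    - [0.422,-0.422,0,0,0,0]
    - [0.422,-0.422,0,0,0,0]
    - [0.422,-0.422,0,0,0,0]
    - [0.422,-0.422,0,0,0,0]
    - [0.422,-0.422,0,0,0,0]
    - [0.422,-0.422,0,0,0,0]
    - [0.422,-0.422,0,0,0,0]
    - [0.422,-0.422,0,0,0,0]
    - [0.422,-0.422,0,0,0,0]
    - [0.422,-0.422,0,0,0,0]
    - [0.422,-0.422,0,0,0,0]
    - [0.422,-0.422,0,0,0,0]

```text
time_s: 2.35
tcp_pos: [0.4814, -0.101, 0.5354]
ee_rot: [0.986, 0.166, -0.001, -0.0]
force: [-0.1, -0.8, 0.3]
width: 0.085
grasp_force: 0.0
```

move_arm:
  rows:
    - [0.19,-0.365,0,0,0,-52]
    - [0.19,-0.365,0,0,0,-52]
    - [0.19,-0.365,0,0,0,-52]
    - [0.19,-0.365,0,0,0,-52]
    - [0.19,-0.365,0,0,0,-52]
    - [0.19,-0.365,0,0,0,-52]
    - [0.19,-0.365,0,0,0,-52]
    - [0.19,-0.365,0,0,0,-52]
    - [0.19,-0.365,0,0,0,-52]
    - [0.19,-0.365,0,0,0,-52]

```text
time_s: 3.6
tcp_pos: [0.5417, 0.3053, 0.5365]
ee_rot: [0.814, 0.581, 0.0, 0.0]
force: [-0.3, -0.3, -0.1]
width: 0.0851
grasp_force: 0.0
```

move_arm:
  rows:
    - [0,0,0.36,0,0,0]
    - [0,0,0.36,0,0,0]
    - [0,0,0.36,0,0,0]
    - [0,0,0.36,0,0,0]
    - [0,0,0.36,0,0,0]
    - [0,0,0.36,0,0,0]
    - [0,0,0.36,0,0,0]
    - [0,0,0.36,0,0,0]

```text
time_s: 4.6
tcp_pos: [0.5422, 0.307, 0.1786]
ee_rot: [0.813, 0.582, 0.001, 0.0]
force: [0.2, 0.5, 1.2]
width: 0.0848
grasp_force: 0.0
```

```bash
python3 - <<'E'
from h import *
c,im=snap('wrist','w1.png')
s=ctrl.read_state();print(s['tcp_pos'],s['ee_rot'])
T=np.array(c['cam_to_world']);print(T.round(3))
print(proj(c,[[.540,.3073,.034],[.5465,.3263,.034],[.5005,.1938,.003],[.5546,-.0462,.014]]))
E
```

```text
[0.54242114 0.30728383 0.17903425] [8.13429957e-01 5.81660419e-01 1.67388222e-03 2.43470734e-04]
[[ 0.946 -0.309 -0.094  0.567]
 [-0.323 -0.905 -0.275  0.379]
 [ 0.     0.291 -0.957  0.297]
 [ 0.     0.     0.     1.   ]]
[[278.17557502 206.95801855]
 [278.12377878 183.87775418]
 [278.09714261 307.85998237]
 [382.64854717 458.52160134]]
```

View pics/w1.png

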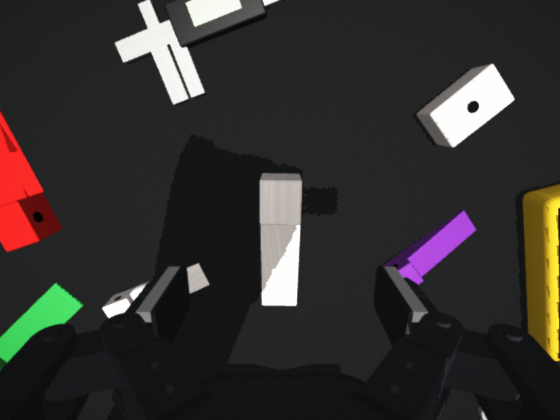

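The wrist view shows the wedge centred: block top (260–302, 180–224), nose corners (262,306) and (297,306). The small wedge and the purple one are well outside the fingers' footprint.

```bash
python3 - <<'E'
from h import *
c=ctrl.calibration('wrist')
a=onz(c,260,225,.034);b=onz(c,302,225,.034);n=(onz(c,262,306,.003)+onz(c,298,306,.003))/2
m=(a+b)/2;print(a,b,np.linalg.norm(a-b),n,m,np.linalg.norm((m-n)[:2]))
d=(n-m)[:2];print(np.degrees(np.arctan2(d[1],d[0])));d/=np.linalg.norm(d);print('centre from front',m[:2]-.02*d,'from nose',n[:2]-.12*d)
print(proj(c,onz(c,280,180,.034)),onz(c,281,180,.034))
s=ctrl.read_state();Rm=R.from_quat(s['ee_rot']).as_matrix();o=n[:2]-.12*d
print(Rm.T@(np.append(o,.022)-s['tcp_pos']))
E
```

```text
[0.5199803  0.29717179 0.034     ] [0.55454248 0.2853637  0.034     ] 0.03652363060491534 [0.50340771 0.19541508 0.003     ] [0.53726139 0.29126775 0.034     ] 0.1016553309609596
-109.45243035340832
centre from front [0.54392187 0.31012611] from nose [0.54337061 0.30856527]
[[280. 180.]] [0.55010586 0.32887817 0.034     ]
[1.13644667e-03 1.16131428e-04 1.57038195e-01]
```

move_arm:
  rows:
    - [0.002,0,0.05,0,0,0]
    - [0.002,0,0.09,0,0,0]
    - [0.002,0,0.12,0,0,0]
    - [0.002,0,0.14,0,0,0]
    - [0.002,0,0.147,0,0,0]
    - [0.002,0,0.147,0,0,0]

```text
time_s: 5.4
tcp_pos: [0.5424, 0.3091, 0.0302]
ee_rot: [0.813, 0.582, 0.001, 0.0]
force: [0.5, -0.8, 0.5]
width: 0.0849
grasp_force: 0.0
```

move_arm:
  rows:
    - [0,0,0,0,0,0]
    - [0,0,0,0,0,0]
    - [0,0,0,0,0,0]
    - [0,0,0,0,0,0]
    - [0,0,0,0,0,0]
    - [0,0,0,0,0,0]
    - [0,0,0,0,0,0]
    - [0,0,0,0,0,0]
  grip: 0.02
  newtons: 80

```text
time_s: 6.4
tcp_pos: [0.5423, 0.309, 0.0302]
ee_rot: [0.813, 0.582, 0.0, 0.0]
force: [-1.4, -1.7, 8.8]
width: 0.0348
grasp_force: 80.5
```

```bash
python3 - <<'E'
from h import *
s=ctrl.read_state();print(s['tcp_pos'],s['ee_rot'],s['force'],s['width'],s['grasp_force'],ctrl.tip_extent)
Rm=R.from_quat(s['ee_rot']).as_matrix()
p=np.radians(-106.4);d=np.array([np.cos(p),np.sin(p),0]);M=np.array([.5546,-.0462,0])
# wedge nose 30 mm short of edge -> block 150 short
for g in(.170,.12,.048):
    t=M-g*d;t[2]=s['tcp_pos'][2];print(g,t,Rm.T@(t-s['tcp_pos']))
x=Rm[:,0];print('tool x yaw',np.degrees(np.arctan2(x[1],x[0])))
E
```

```text
[0.54225354 0.30902293 0.03019531] [8.13237036e-01 5.81932347e-01 4.97830645e-04 1.34310102e-04] [-1.42371449 -1.6571      8.77825094] 0.03480368743906038 80.5191421508789 0.025
0.17 [0.60259805 0.11688338 0.03019531] [-1.62385989e-01  1.19121192e-01 -1.10593993e-05]
0.12 [0.58848097 0.06891768 0.03019531] [-2.12341134e-01  1.21238398e-01 -4.20103670e-05]
0.048 [ 5.68152390e-01 -1.52929222e-04  3.01953140e-02] [-2.84276542e-01  1.24287176e-01 -8.65797604e-05]
tool x yaw 71.17316333693296
```

move_arm:
  rows:
    - [0,0,-0.03,0,0,0]
    - [0,0,-0.06,0,0,0]
    - [0,0,-0.06,0,0,0]
    - [0,0,-0.06,0,0,0]
  newtons: 100

```text
time_s: 6.9
tcp_pos: [0.5417, 0.3083, 0.0887]
ee_rot: [0.813, 0.582, -0.0, 0.0]
force: [0.1, 0.4, -2.7]
width: 0.0342
grasp_force: 100.6
```

move_arm:
  rows:
    - [-0.03,0.02,0,0,0,-0.4]
    - [-0.06,0.04,0,0,0,-0.8]
    - [-0.09,0.06,0,0,0,-1.2]
    - [-0.12,0.08,0,0,0,-1.6]
    - [-0.15,0.1,0,0,0,-2]
    - [-0.17,0.112,0,0,0,-2.4]
    - [-0.182,0.12,0,0,0,-2.4]
    - [-0.182,0.12,0,0,0,-2.4]
    - [-0.182,0.12,0,0,0,-2.4]
    - [-0.182,0.12,0,0,0,-2.4]

```text
time_s: 8.15
tcp_pos: [0.5965, 0.0991, 0.0894]
ee_rot: [0.8, 0.6, 0.0, -0.0]
force: [-0.2, -0.1, -1.6]
width: 0.0348
grasp_force: 100.5
```

```bash
python3 - <<'E'
from h import *
c,im=snap('wrist','w2.png');ct,t=snap('top','t2.png')
s=ctrl.read_state();print(s['tcp_pos'],s['ee_rot'],s['force'],s['torque'],s['width'])
cv2.imwrite('pics/t2c.png',cv2.resize(t[140:240,225:425,::-1],None,fx=4,fy=4,interpolation=cv2.INTER_CUBIC))
E
```

```text
[0.59660396 0.09863864 0.08940806] [ 8.00501678e-01  5.99330497e-01  1.17979488e-04 -7.25186918e-05] [ 0.06348012 -0.43175573 -3.32597552] [ 0.08918971  0.0500052  -0.02712309] 0.0341677477292524
```

View pics/w2.png

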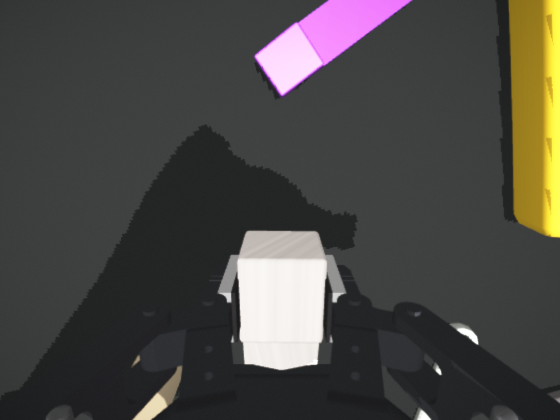

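View pics/t2c.png

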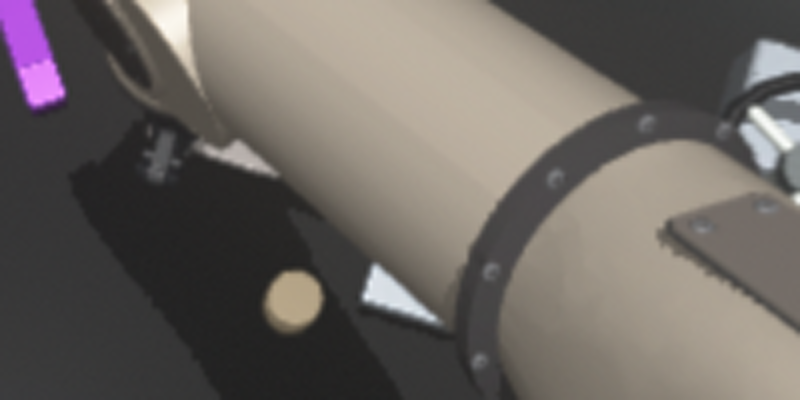

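The wedge is gripped squarely (block at wrist 240–326, 232–342) and the purple wedge is clear behind it. In the top crop the forearm hides the wedge and passes close to the stand head, so I'll check that clearance in the scene view once the wedge is down.

move_arm:
  rows:
    - [0,0,0.03,0,0,0]
    - [0,0,0.05,0,0,0]
    - [0,0,0.057,0,0,0]
    - [0,0,0.059,0,0,0]
    - [0,0,0.059,0,0,0]
    - [0,0,0.059,0,0,0]

```text
time_s: 9.0
tcp_pos: [0.5972, 0.0979, 0.031]
ee_rot: [0.801, 0.599, 0.0, 0.0]
force: [0.2, -0.3, -1.9]
width: 0.0345
grasp_force: 100.7
```

```bash
python3 - <<'E'
from h import *
c,im=snap('scene','s2.png')
s=ctrl.read_state();print(s['tcp_pos'],s['ee_rot'],s['force'],s['torque'])
cv2.imwrite('pics/s2c.png',cv2.resize(im[40:260,100:400,::-1],None,fx=2.6,fy=2.6,interpolation=cv2.INTER_CUBIC))
E
```

```text
[0.59712139 0.09783649 0.03088428] [8.00874158e-01 5.98832512e-01 4.06068214e-04 2.01264426e-04] [-0.83542854 -0.23291517 -3.3577456 ] [0.07571408 0.03466968 0.00567164]
```

View pics/s2c.png

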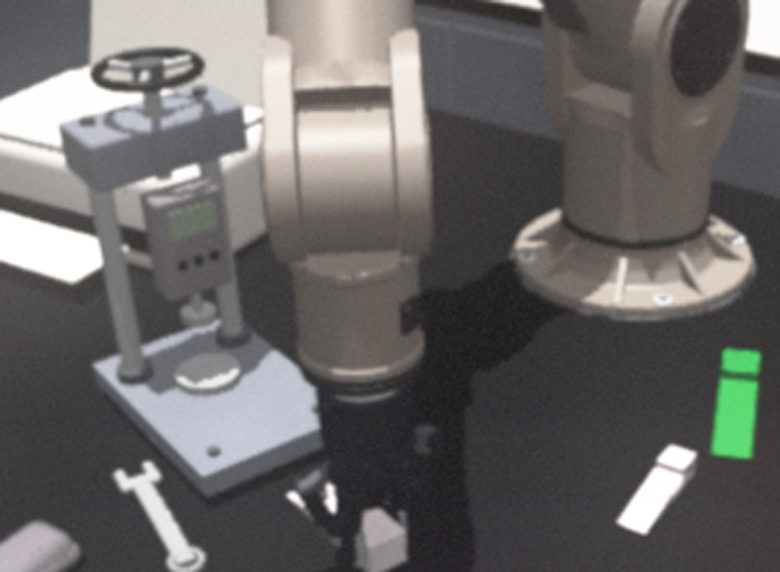

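Clearance is fine: the forearm runs back to the base rather than over the stand. The wedge hangs about 1 mm above the bench, on the stand's axis and 150 mm out. I'll set it down and advance to just short of contact.

move_arm:
  rows:
    - [0,0,0.001,0,0,0]
    - [0,0,0.0015,0,0,0]
    - [0,0,0.0015,0,0,0]

```text
time_s: 9.43
tcp_pos: [0.5971, 0.0978, 0.0302]
ee_rot: [0.801, 0.599, 0.0, 0.001]
force: [-6.5, -2.0, 21.0]
width: 0.035
grasp_force: 103.7
```

move_arm:
  rows:
    - [-0.01,0,0,0,0,0]
    - [-0.02,0,0,0,0,0]
    - [-0.03,0,0,0,0,0]
    - [-0.04,0,0,0,0,0]
    - [-0.05,0,0,0,0,0]
    - [-0.06,0,0,0,0,0]
    - [-0.068,0,0,0,0,0]
    - [-0.073,0,0,0,0,0]
    - [-0.075,0,0,0,0,0]
    - [-0.075,0,0,0,0,0]

```text
time_s: 10.68
tcp_pos: [0.5772, 0.0271, 0.0303]
ee_rot: [0.801, 0.599, 0.002, 0.0]
force: [2.7, 4.4, 11.3]
width: 0.0346
grasp_force: 102.3
```

```bash
cat >> h.py <<'E'
def st():
    s=ctrl.read_state();p=np.radians(-106.4);d=np.array([np.cos(p),np.sin(p)]);M=np.array([.5546,-.0462])
    r=s['tcp_pos'][:2]-M;f=s['force'];x=R.from_quat(s['ee_rot']).as_matrix()
    print('g %.4f lat %.4f z %.4f F along %.1f lat %.1f z %.1f yaw %.2f tilt'%(-r@d,r@[-d[1],d[0]],s['tcp_pos'][2],f[:2]@d,f[:2]@[-d[1],d[0]],f[2],np.degrees(np.arctan2(x[1,0],x[0,0]))),x[:2,2].round(4),s['width'],s['time_s'])
def track(ref,new,boxes):
    a=cv2.imread('pics/'+ref,0).astype(np.float32);b=cv2.imread('pics/'+new,0).astype(np.float32)
    for (x,y,w,h) in boxes:
        q=[i[y:y+h,x:x+w].copy() for i in(a,b)];print((x,y,w,h),cv2.phaseCorrelate(q[0],q[1],cv2.createHanningWindow((w,h),cv2.CV_32F)))
E
python3 -c "
from h import *
st();snap('scene','s3.png')
track('s1.png','s3.png',[(120,50,75,60),(150,95,45,70),(135,165,50,60),(125,80,30,110)])"
```

```text
g 0.0767 lat 0.0009 z 0.0303 F along -5.0 lat 1.4 z 11.3 yaw 73.61 tilt [0.0036 0.0016] 0.03461717848756385 10.675
(120, 50, 75, 60) ((0.4550210564509669, -0.23254797788375114), 0.8553116552564833)
(150, 95, 45, 70) ((0.5959092439898654, -0.05956771430371788), 0.876243746869358)
(135, 165, 50, 60) ((-0.05123803317203368, 0.009522686445169626), 0.9113597688674927)
(125, 80, 30, 110) ((-0.03364749195199046, 0.0034043428385217567), 0.8974648971027798)
```

move_arm:
  rows:
    - [-0.003,0,0,0,0,0]
    - [-0.006,0,0,0,0,0]
    - [-0.009,0,0,0,0,0]
    - [-0.012,0,0,0,0,0]
    - [-0.012,0,0,0,0,0]

```text
time_s: 11.35
tcp_pos: [0.574, 0.0165, 0.0303]
ee_rot: [0.8, 0.599, 0.002, 0.0]
force: [2.9, 9.2, 7.8]
width: 0.034
grasp_force: 101.9
```

move_arm:
  rows:
    - [-0.002,0,0,0,0,0]
    - [-0.004,0,0,0,0,0]
    - [-0.006,0,0,0,0,0]
    - [-0.006,0,0,0,0,0]

```text
time_s: 11.85
tcp_pos: [0.5727, 0.0124, 0.0303]
ee_rot: [0.8, 0.6, 0.003, -0.0]
force: [6.4, 16.7, 4.4]
width: 0.0342
grasp_force: 101.3
```

```bash
python3 -c "
from h import *
st();snap('scene','s4.png')
track('s3.png','s4.png',[(120,50,75,60),(120,50,50,60),(135,165,50,60),(125,80,30,110)])"
```

```text
g 0.0613 lat 0.0008 z 0.0303 F along -17.8 lat 1.4 z 4.4 yaw 73.73 tilt [0.0051 0.0045] 0.03418686192685193 11.85
(120, 50, 75, 60) ((0.22824869600526654, -0.09552856807534482), 0.9048644888136121)
(120, 50, 50, 60) ((-0.15540051509669794, -0.02965573407723454), 0.9260153668721517)
(135, 165, 50, 60) ((-0.026390699367780712, -0.20979193004961516), 1.101999192237854)
(125, 80, 30, 110) ((-0.01626111789691187, 0.05487379393724723), 0.9135330761803521)
```

move_arm:
  rows:
    - [-0.002,0,0,0,-0.1,0]
    - [-0.004,0,0,0,-0.2,0]
    - [-0.006,0,0,0,-0.3,0]
    - [-0.008,0,0,0,-0.4,0]
    - [-0.01,0,0,0,-0.4,0]
    - [-0.01,0,0,0,-0.4,0]
    - [-0.01,0,0,0,-0.4,0]

```text
time_s: 12.78
tcp_pos: [0.5699, 0.003, 0.0303]
ee_rot: [0.8, 0.6, 0.001, 0.002]
force: [5.1, 17.2, 4.2]
width: 0.0345
grasp_force: 101.4
```

```bash
python3 -c "
from h import *
st();snap('scene','s5.png')
track('s3.png','s5.png',[(120,50,50,60),(135,165,50,60),(125,80,30,110)])
# predicted pixel shift of stand points for 1 mm pure foot lift and 1 mm shove
c=ctrl.calibration('scene');p=np.radians(-106.4);d=np.array([np.cos(p),np.sin(p),0]);l=np.array([-d[1],d[0],0]);O=np.array([.5546,-.0462,0])+.12*d
L=lambda X:O+X[0]*d+X[1]*l+[0,0,X[2]]
def rot(X,h):
    a=h/204;return np.array([.109+(X[0]-.109)+a*X[2],X[1],X[2]-a*(X[0]-.109)])
for X in([-.12,.08,.038],[-.12,.0,.014],[.05,.05,.34],[.05,.05,.2],[0,.08,.038]):
    X=np.array(X);q=proj(c,L(X))[0];print(q,'lift3',proj(c,L(rot(X,3)))[0]-q,'shove3',proj(c,L(X+[.003,0,0]))[0]-q)
"
```

```text
g 0.0515 lat 0.0008 z 0.0303 F along -17.9 lat 0.1 z 4.2 yaw 73.74 tilt [ 0.0032 -0.002 ] 0.034537046083507786 12.775
(120, 50, 50, 60) ((-0.7000365849576298, -0.6372603333651448), 0.9017161636352539)
(135, 165, 50, 60) ((0.054027608452610565, -0.5337777913217678), 1.0998004500071208)
(125, 80, 30, 110) ((-0.10234272906055608, 0.10161705581715808), 0.9615946345859103)
[178.33195722 221.26492908] lift3 [-0.31690446 -1.29403463] shove3 [-0.61505581 -0.6122415 ]
[209.41588485 216.76381051] lift3 [-0.18556113 -1.1762641 ] shove3 [-0.64248918 -0.57815646]
[136.42132851  70.71582912] lift3 [-0.98010186 -0.95189287] shove3 [-0.54833475 -0.34508601]
[146.76222402 127.98138154] lift3 [-0.58485002 -0.75126726] shove3 [-0.53425173 -0.42749995]
[155.37675026 198.37214722] lift3 [-0.20563668 -0.64043276] shove3 [-0.533335   -0.53293577]
```

move_arm:
  rows:
    - [-0.0015,0,0,0,0,0]
    - [-0.0025,0,0,0,0,0]
    - [-0.0035,0,0,0,0,0]
    - [-0.0035,0,0,0,0,0]
    - [-0.0035,0,0,0,0,0]

```text
time_s: 13.45
tcp_pos: [0.5689, -0.0003, 0.0303]
ee_rot: [0.8, 0.6, 0.001, 0.002]
force: [4.8, 18.2, 4.1]
width: 0.0345
grasp_force: 101.3
```

```bash
python3 -c "
from h import *
st()
N=8
ims=[ctrl.capture('scene') for _ in range(N)];m=np.mean(ims,0);cv2.imwrite('pics/s6.png',m[:,:,::-1])
track('s3.png','s6.png',[(120,50,50,60),(135,165,50,60)])
a=cv2.imread('pics/s3.png',0).astype(np.float32);b=cv2.imread('pics/s6.png',0).astype(np.float32);r=cv2.imread('pics/s1.png',0).astype(np.float32)
for nm,ref in(('s1',r),('s3',a)):
  pts=np.float32([[178,221],[181,213],[137,187],[158,60],[136,70],[140,66],[155,198],[126,97],[146,128]]).reshape(-1,1,2)
  u8=lambda i:np.clip(i,0,255).astype(np.uint8)
  n,ok,e=cv2.calcOpticalFlowPyrLK(u8(ref),u8(b),pts,None,winSize=(15,15),maxLevel=0)
  print(nm,[(p.ravel().tolist(),(q-p).ravel().round(2).tolist()) for p,q in zip(pts,n)])
st()
im=cv2.imread('pics/s6.png')[150:250,120:270];cv2.imwrite('pics/s6c.png',cv2.resize(im,None,fx=5,fy=5,interpolation=cv2.INTER_CUBIC))
"
```

```text
g 0.0481 lat 0.0008 z 0.0303 F along -18.8 lat -0.5 z 4.1 yaw 73.74 tilt [ 0.0033 -0.0019] 0.034535508719483195 13.45
(120, 50, 50, 60) ((-0.803353658379109, -0.7155206100046136), 0.9170239429473876)
(135, 165, 50, 60) ((-0.1338458916652776, -0.6644396795716894), 1.1199705270131428)
s1 [([178.0, 221.0], [-0.3400000035762787, -1.2100000381469727]), ([181.0, 213.0], [-0.25999999046325684, -1.2400000095367432]), ([137.0, 187.0], [-0.11999999731779099, -0.05999999865889549]), ([158.0, 60.0], [-0.8899999856948853, -0.3400000035762787]), ([136.0, 70.0], [-0.4699999988079071, -0.8199999928474426]), ([140.0, 66.0], [-0.6299999952316284, -0.6499999761581421]), ([155.0, 198.0], [-0.8100000023841858, -1.1799999475479126]), ([126.0, 97.0], [-0.5299999713897705, -0.2199999988079071]), ([146.0, 128.0], [-0.2800000011920929, -0.1899999976158142])]
s3 [([178.0, 221.0], [-0.28999999165534973, -1.2899999618530273]), ([181.0, 213.0], [-0.2199999988079071, -1.3200000524520874]), ([137.0, 187.0], [-0.09000000357627869, -0.1599999964237213]), ([158.0, 60.0], [-0.9100000262260437, -0.7300000190734863]), ([136.0, 70.0], [-0.7200000286102295, -0.6200000047683716]), ([140.0, 66.0], [-0.75, -0.75]), ([155.0, 198.0], [-0.5099999904632568, -1.0199999809265137]), ([126.0, 97.0], [-0.6299999952316284, -0.3700000047683716]), ([146.0, 128.0], [-0.33000001311302185, -0.23000000417232513])]
g 0.0481 lat 0.0008 z 0.0303 F along -19.9 lat 0.8 z 3.0 yaw 73.74 tilt [ 0.0032 -0.0019] 0.03423232032376581 13.85[ WARN:0@9.601] global loadsave.cpp:1063 imwrite_ Unsupported depth image for selected encoder is fallbacked to CV_8U.
```

View pics/s6c.png

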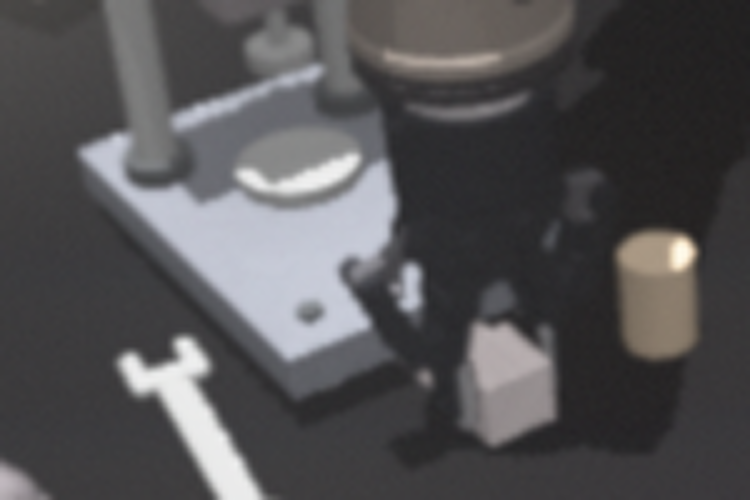

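The close-up shows the wedge square under the front edge, with the specimen and wrench undisturbed. The near plate corner moved (−0.3, −1.25) px; a 3 mm lift with no sliding would give (−0.32, −1.29). The wedge-slope geometry also gives about 3.0 mm.

```bash
python3 -c "
from plant import ctrl
print(ctrl.close_job())"
```

```text
the job is handed in; nothing more can be done
None
```

The wedge is under the middle of the stand's front edge with the front feet about 3 mm clear of the bench; the stand was not visibly shoved, the wedge is still gripped, and the job is handed in.

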